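# Dispense the round truffles from the gravity bin into the serving tray

### The job

Gently slide the long black tray along the counter, without lifting it, until its end meets the base of the bin that holds the round truffles, squarely under the spout. Then press that bin's lever paddle right down and keep it down until all six truffles have rolled into the tray, and let go so that the gate closes. Only push and press with the fingers: do not touch the chocolates, and leave the other bin (square pralines) shut and everything else on the counter where it is.

Things in the scene. Friction and masses are not known exactly. Their poses are not given: they have to be found in the camera images.
- truffle_bin: Clear gravity bin with six round truffles, fixed; one of two like bins side by side (150 mm apart, fronts in line), places vary. Origin: on the counter under the middle of its dark base's front face. x points back into the bin (spout towards -x), z up. Base 100 wide, 60 high, 250 mm deep. The clear hopper above starts at x +10 mm and is 308 mm high, 326 with the lid knob.
- truffle_spout (a point): Middle of the truffle bin's spout lip, where truffles drop off the sloping white floor: bin x -50 mm, 85 mm above the counter. Clear cheeks either side, 96 mm over their outsides (106 at the pin's bosses), reach to bin x -95 mm between heights 76 and 161 mm. Same axes as the bin.
- truffle_pivot (a point): Middle of the lever's cross pin between the cheeks: bin x -70 mm, height 128 mm. The lever rocks on it: pressing the paddle in front of it lifts the steel gate plate behind it (bin x 0). Same axes as the bin.
- truffle_lever (a joint): Angle of the truffle bin's rocking lever, rad: 0 at rest (gate shut), 0.6 fully pressed against its stop (gate lifted 44 mm; the truffles, 28 mm, need about 0.45 to pass). A spring returns it to 0: pressing at the paddle takes about 3 N at the start and about 6 N at the stop.
- truffle_lever_paddle (a point): Middle of the top face of the truffle lever's grey paddle: a plate 50 mm long (bin x), 88 wide (y), 6 thick, on a 100 mm radius about the pivot. At rest 173 mm above the counter at bin x -159 mm, sloping 0.436 rad up to its free end; fully pressed 115 mm high at bin x -168 mm, sloping 0.16 rad down. Its axes turn with the lever: x along the plate to the pivot.
- tray: Loose black open serving tray, 240 mm long (its x), 140 mm wide (its y), 35 mm high, walls 4 mm, about 0.25 to 0.5 kg. Origin: centre of its underside. It stands empty in front of the truffle bin with a gap of 50 to 120 mm to the base, up to 20 mm to the side and up to 0.12 rad askew; its +x end faces the base. Fully home (its end against the base) its origin is at bin x -120 mm, bin y about 0. It passes under the spout and the paddle.
- truffle1: One of the six round chocolate truffles, 28 mm diameter, 13 g, loose in the truffle bin behind its gate. Origin: its centre. They roll down to the spout by themselves when the gate is lifted.
- truffle2: One of the six round chocolate truffles, 28 mm diameter, 13 g, loose in the truffle bin behind its gate. Origin: its centre. They roll down to the spout by themselves when the gate is lifted.
- truffle3: One of the six round chocolate truffles, 28 mm diameter, 13 g, loose in the truffle bin behind its gate. Origin: its centre. They roll down to the spout by themselves when the gate is lifted.
- truffle4: One of the six round chocolate truffles, 28 mm diameter, 13 g, loose in the truffle bin behind its gate. Origin: its centre. They roll down to the spout by themselves when the gate is lifted.
- truffle5: One of the six round chocolate truffles, 28 mm diameter, 13 g, loose in the truffle bin behind its gate. Origin: its centre. They roll down to the spout by themselves when the gate is lifted.
- truffle6: One of the six round chocolate truffles, 28 mm diameter, 13 g, loose in the truffle bin behind its gate. Origin: its centre. They roll down to the spout by themselves when the gate is lifted.
- square_bin: The other, identical bin, holding four square pralines; to be left shut. Same origin and axes as the truffle bin.
- square_lever (a joint): Angle of the other bin's lever, rad: 0 at rest. Not to be pressed.
- gift_box: Bystander: small cardboard gift box, 60 x 50 x 34 mm with a bow on top (45 mm in all), on the counter in front of the other bin. Origin: centre of its underside.
- candy_jar: Bystander: closed glass sweet jar, 76 mm diameter, 101 mm high. Origin: centre of its underside.
- scoop: Bystander: steel sweet scoop with a wooden handle, lying on the counter, 188 mm long, 26 mm high. Origin: underside where the handle meets the trough.
Not all that is in view belongs to the job. Leave any red look-alike of the truffle6 alone.

How it is judged:
On the way, in this order (a step that is already met when the one before it is completed fails the run):
1. the tray is up against the truffle bin's base, squarely under the spout, with the gate still shut (x of tray in the frame of truffle_bin above -0.132 m and y of tray in the frame of truffle_bin between -0.035 and 0.035 m and angle between the x axis of tray and the x axis of truffle_bin, either way round below 0.12 rad and value of joint truffle_lever below 0.05 rad), for 0.2 s.
2. the truffle bin's lever is pressed right down (value of joint truffle_lever above 0.5 rad and x of tray in the frame of truffle_bin above -0.14 m and y of tray in the frame of truffle_bin between -0.035 and 0.035 m and angle between the x axis of tray and the x axis of truffle_bin, either way round below 0.12 rad), for 0.3 s.
At the end, for the whole second after the job is handed in: All six truffles lie inside the tray (centres within its walls and below its rim); the tray still stands under the spout, within 20 mm of the base, within 35 mm of the bin's centre line and within 0.12 rad of square; both levers are back up (below 0.05 rad, gates shut) (x of truffle1 in the frame of tray between -0.117 and 0.117 m and y of truffle1 in the frame of tray between -0.067 and 0.067 m and z of truffle1 in the frame of tray between 0 and 0.035 m and x of truffle2 in the frame of tray between -0.117 and 0.117 m and y of truffle2 in the frame of tray between -0.067 and 0.067 m and z of truffle2 in the frame of tray between 0 and 0.035 m and x of truffle3 in the frame of tray between -0.117 and 0.117 m and y of truffle3 in the frame of tray between -0.067 and 0.067 m and z of truffle3 in the frame of tray between 0 and 0.035 m and x of truffle4 in the frame of tray between -0.117 and 0.117 m and y of truffle4 in the frame of tray between -0.067 and 0.067 m and z of truffle4 in the frame of tray between 0 and 0.035 m and x of truffle5 in the frame of tray between -0.117 and 0.117 m and y of truffle5 in the frame of tray between -0.067 and 0.067 m and z of truffle5 in the frame of tray between 0 and 0.035 m and x of truffle6 in the frame of tray between -0.117 and 0.117 m and y of truffle6 in the frame of tray between -0.067 and 0.067 m and z of truffle6 in the frame of tray between 0 and 0.035 m and x of tray in the frame of truffle_bin above -0.14 m and y of tray in the frame of truffle_bin between -0.035 and 0.035 m and angle between the x axis of tray and the x axis of truffle_bin, either way round below 0.12 rad and value of joint each of truffle_lever, square_lever below 0.05 rad); the robot touches nothing.
It fails at once if the tray is lifted (over 12 mm) or tipped (over 0.15 rad) (height (world z) of tray above 0.012 m or angle between tray's own z axis and vertical above 0.15 rad).
It fails at once if the tray is gripped or struck: over 35 N between it and the fingers while it is still short of the base (contact force between the fingers and tray above 35 N and x of tray in the frame of truffle_bin below -0.126 m).
It fails at once if a truffle is touched by the fingers or lifted (contact force between the fingers and truffle1 above 0.3 N or contact force between the fingers and truffle2 above 0.3 N or contact force between the fingers and truffle3 above 0.3 N or contact force between the fingers and truffle4 above 0.3 N or contact force between the fingers and truffle5 above 0.3 N or contact force between the fingers and truffle6 above 0.3 N or height (world z) of any of truffle1, truffle2, truffle3, truffle4, truffle5, truffle6 above 0.19 m).
It fails at once if the other bin's lever is pressed (value of joint square_lever above 0.15 rad).
It fails at once if the gift box, the jar or the scoop is moved by more than 25 mm (distance of any of gift_box, candy_jar, scoop from where it was at the start of the episode above 0.025 m).
It also fails if it takes over 48 s, if anything falls off the work surface, if the arm or the gripper's body presses on something with over 40 N, if the wrist force passes 120 N, or if a joint passes its speed limit or range.

### The arm

A 6-joint arm with a two-finger parallel gripper is mounted at the origin on the work surface. World frame = base frame: x ahead of the robot, y to its left, z up, the work surface at z = 0. Lengths are in m, angles in rad, forces in N, time in s.
With the tool pointing down it reaches from about 0.225 to 0.875 m from the base axis. Payload 3.4 kg.
Tool frame: the origin (TCP) lies at the very end of the fingers, on their centre line; the grasp point (between the pads) lies 19 mm behind it (grip_depth is the distance from the TCP to the grasp point, in m); x points along the fingers, z is the direction in which the jaws open and shut, and the axes are right-handed (so a half turn about x gives the same grasp; the last joint's range is limited). The gripper opens to 85 mm and grips with 20 to 120 N. Pads are 22 mm wide; open, the fingers measure 114 mm over their backs; the gripper's body (76 mm by 85 mm) begins 54 mm behind the grasp point. The pads swing forward as they close: fully open they stand 13 mm farther back than shut.
Start: joints at [-1.349, 0.276, 1.505, -0, 1.361, -0.121], TCP at [0.193, -0.542, 0.231] pointing down, gripper open.
Joint ranges: [-2.89, 2.89], [-0.75, 2.08], [0.22, 2.7], [-1.18, 4.32], [0.11, 2.71], [-2.7, 2.7]. Speed limits (rad/s): [2.57, 2.57, 3.14, 3.14, 3.14, 3.14].

### API

Orientations are given as a unit quaternion [w, x, y, z].
In Python, from rig import get_state, get_image, sign_off, grip_depth gives the robot as it stands. The module is installed in compiled form; this text tells all that it offers.
- The arm moves only by the tool arm_command, never from a script. Its argument "series" is a list of rows, each an object with "dp": the shift along the tool's x, y, z scaled (see below), a list of three; "angular": the turn, a rotation vector about the tool's x, y, z scaled (see below), a list of three; "gripper": the finger opening in mm, from 0 to 85.4. A call has exactly 8 rows; each row shifts and turns the pose as measured when the row begins, along the tool's axes as they then stand; what a row does not reach is not made up. The controller multiplies each number of a shift by 0.12 m and each number of a turn by 90 degrees. A row lasts 1/8 s, in which the tool goes at most 62.5 mm and 10.7 degrees, less where a joint would pass 70% of its speed; a pose out of reach is approached as far as the arm can. A call with a number of a shift or a turn outside -1 to 1 is refused whole. A call with a gripper value outside its range is refused whole. The fingers move at their own pace and stop on an object; "grip_force" is the grip in N (left out, the last holds). Time passes only in rows, so rows that do not move let the fingers close, or fill a call up. It gives the time, the measured TCP pose, the force and the opening at its end, in the units of the state.
- get_state(): the state, without advancing time (a new reading comes with each control period).
- get_image(name): name is "scene" or "top"; returns a dict with "image" (480x640x3 uint8, blue, green, red), "depth" (480x640 float32, m along the optical axis (not along the pixel's ray), 0 where there is no reading), "mtx" (3x3 intrinsics, pixels), "view" (4x4, takes a point from world to camera coordinates). Camera axes: x right, y up, looking along -z (the intrinsics and any distortion apply to the point x, -y, -z); pixel columns grow to the right and rows downward; lengths in m; the calibration is good to about 2 mm. A picture is of the moment at which its call begins.
- sign_off(): hands the job in, once; it reports no verdict.
The state is a dict: "clock": time; "qpos": joint angles; "qd": joint speeds; "effort": joint torques, N m; "position": TCP position; "ee_rot": TCP orientation; "contact_force": force on the tool from outside, world axes, zero at the start; "moment": the same for the moment, N m; "width": finger opening in m.
Only numpy, scipy, OpenCV 4.12 (cv2) and the standard library are available. Lean on these libraries where they do the work, as an engineer would, in place of code of your own. Each camera call takes 0.05 s, during which the arm holds its last target. There are 200 camera calls.

## Working session

There is one attempt and no reset: what is moved stays moved. The work goes in short steps, Python scripts to look and compute and a tool call to move; the robot and the scene stay as the last step left them, time stands still between calls to the robot, and variables do not carry over. Pictures are saved under pics/ and viewed, about 8 in all and at most 12, crops included, and the job is handed in when it is done.

Besides the shell and the picture viewer there is one more tool, called after "Emit:" as name([rows], argument=value, ...), one row to a line, values as JSON. arm_command: Moves the arm, as the interface text tells. Its arguments: {"type":"object","properties":{"series":{"type":"array","items":{"type":"object","properties":{"dp":{"type":"array","items":{"type":"number"}},"angular":{"type":"array","items":{"type":"number"}},"gripper":{"type":"number"}}}},"grip_force":{"type":"number"}},"required":["series"]}

```bash
mkdir -p pics
cat > h.py <<'E'
import numpy as np, cv2
from rig import get_state, get_image
def cloud(d):
    D=d["depth"];K=d["mtx"];V=np.linalg.inv(d["view"])
    v,u=np.mgrid[0:480,0:640]
    x=(u-K[0,2])/K[0,0]*D; y=(v-K[1,2])/K[1,1]*D
    P=np.stack([x,-y,-D,np.ones_like(D)],-1)@V.T
    P=P[...,:3]; P[D==0]=np.nan
    return P
E
python3 - <<'E'
from h import *
for n in("top","scene"):
    d=get_image(n); cv2.imwrite(f"pics/{n}0.png",d["image"]); np.savez(f"{n}0.npz",**d)
    print(n,np.linalg.inv(d["view"])[:3].round(3).tolist())
s=get_state();print(s["position"],s["ee_rot"],s["width"],s["clock"])
E
```

```text
top [[0.026, 0.989, -0.148, 0.43], [-0.999, 0.031, 0.03, -0.024], [0.034, 0.147, 0.989, 1.215]]
scene [[-0.98, 0.158, -0.12, 0.448], [-0.199, -0.794, 0.574, 0.589], [-0.004, 0.587, 0.81, 1.009]]
[ 0.19316429 -0.54109091  0.23052747] [ 0.57751765  0.40778287  0.5783924  -0.40699966] 0.08586472218423823 0.1
```

View pics/top0.png

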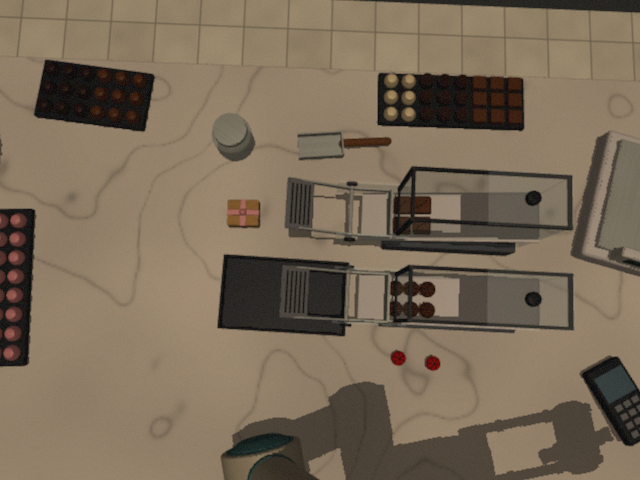

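View pics/scene0.png

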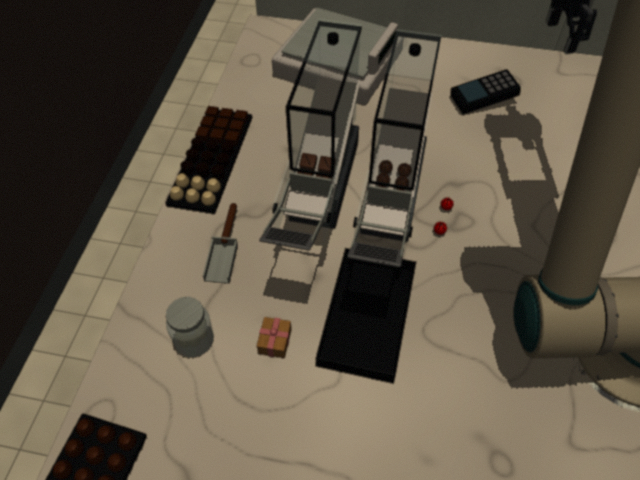

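Run:
```python
from h import *
for n in("top","scene"):
    d=dict(np.load(f"{n}0.npz")); P=cloud(d); im=d["image"].astype(int); g=im.max(2)
    print(n)
    box={"top":(215,250,355,340),"scene":(310,240,420,385)}[n]
    m=np.zeros(g.shape,bool); m[box[1]:box[3],box[0]:box[2]]=1
    t=m&(g<60)&(P[...,2]<0.05)&(P[...,2]>-0.01)
    pr=m&(P[...,2]>0.027)&(P[...,2]<0.042)
    for q,mm in(("tray",t),("rim",pr)):
        r=cv2.minAreaRect(P[mm][:,:2].astype(np.float32)); print(q,mm.sum(),np.round(r[0],4),np.round(r[1],4),round(r[2],2),np.round(cv2.boxPoints(r),3).tolist())
    # paddles
    for nm,b in (("sq",{"top":(280,170,318,240),"scene":(255,205,330,255)}[n]),("tr",{"top":(275,258,315,325),"scene":(345,215,412,270)}[n])):
        m=np.zeros(g.shape,bool); m[b[1]:b[3],b[0]:b[2]]=1
        q=m&(P[...,2]>0.150)&(P[...,2]<0.2)
        r=cv2.minAreaRect(P[q][:,:2].astype(np.float32));print("paddle",nm,q.sum(),np.round(r[0],4),np.round(r[1],4),round(r[2],2),P[q].mean(0).round(4))
    # knobs
    for c in {"top":((533,198),(533,299)),"scene":((333,38),(414,48))}[n]:
        u,v=c; w=P[v-7:v+8,u-7:u+8].reshape(-1,3); w=w[(w[:,2]>0.3)&(w[:,2]<.35)]; print("knob",len(w),w.mean(0).round(4) if len(w) else P[v,u])
d=dict(np.load("top0.npz"));P=cloud(d)
print(P[295,335:420:5].round(3).tolist()); print(P[:,450][250:340:6].round(3).tolist()); 
for c in((243,213),(232,135),(320,147),(398,358),(433,363)): print(c,P[c[1],c[0]].round(3))
```

```text
top
tray 7270 [0.4819 0.0248] [0.238  0.1387] 87.76 [[0.40799999237060547, -0.09099999815225601], [0.546999990940094, -0.09700000286102295], [0.5559999942779541, 0.14100000262260437], [0.4169999957084656, 0.1459999978542328]]
rim 802 [0.4831 0.026 ] [0.2399 0.1402] 87.94 [[0.4090000092983246, -0.09099999815225601], [0.5490000247955322, -0.09600000083446503], [0.5569999814033508, 0.14300000667572021], [0.4169999957084656, 0.14800000190734863]]
paddle sq 1409 [ 0.6319 -0.0065] [0.0565 0.0882] 88.65 [ 0.6313 -0.0018  0.1735]
paddle tr 1485 [ 0.4826 -0.0028] [0.0898 0.0581] 1.55 [0.4819 0.0018 0.1736]
knob 225 [ 0.6221 -0.3514  0.3218]
knob 225 [ 0.4727 -0.3477  0.3226]
scene
tray 9116 [0.4958 0.0017] [0.1982 0.3129] 7.43 [[0.37700000405311584, 0.14399999380111694], [0.4180000126361847, -0.16599999368190765], [0.6140000224113464, -0.14100000262260437], [0.5740000009536743, 0.17000000178813934]]
rim 919 [0.4806 0.0255] [0.2436 0.1403] 87.92 [[0.4059999883174896, -0.09399999678134918], [0.5460000038146973, -0.0989999994635582], [0.5550000071525574, 0.14499999582767487], [0.4149999916553497
[... 456 characters left out ...]
, 0.097], [0.483, -0.151, 0.1], [0.482, -0.156, 0.129], [0.484, -0.169, 0.1], [0.481, -0.169, 0.163], [0.478, -0.17, 0.218], [0.476, -0.169, 0.272], [0.474, -0.171, 0.307], [0.484, -0.212, 0.114]]
[[0.576, -0.292, 0.037], [0.569, -0.3, 0.0], [0.557, -0.3, 0.001], [0.516, -0.231, 0.305], [0.514, -0.251, 0.217], [0.511, -0.271, 0.127], [0.5, -0.27, 0.134], [0.49, -0.271, 0.129], [0.48, -0.27, 0.132], [0.469, -0.27, 0.132], [0.459, -0.27, 0.13], [0.448, -0.27, 0.132], [0.437, -0.23, 0.308], [0.428, -0.287, 0.057], [0.416, -0.3, 0.0]]
(243, 213) [0.635 0.107 0.042]
(232, 135) [0.77  0.128 0.102]
(320, 147) [ 0.781 -0.036  0.005]
(398, 358) [ 0.369 -0.195  0.028]
(433, 363) [ 0.361 -0.261  0.028]
```

Emit:
arm_command([
  {"dp": [0,0,0],"angular": [-0.096,0,0],"gripper": 50},
  {"dp": [0,0,0],"angular": [-0.096,0,0],"gripper": 50},
  {"dp": [0,0,0],"angular": [-0.096,0,0],"gripper": 50},
  {"dp": [0,0,0],"angular": [-0.096,0,0],"gripper": 50},
  {"dp": [0,0,0],"angular": [-0.096,0,0],"gripper": 50},
  {"dp": [0,0,0],"angular": [-0.096,0,0],"gripper": 50},
  {"dp": [0,0,0],"angular": [-0.096,0,0],"gripper": 50},
  {"dp": [0,0,0],"angular": [-0.096,0,0],"gripper": 50},
])

```text
clock: 1.1
position: [0.1925, -0.5383, 0.226]
ee_rot: [0.706, -0.003, 0.708, 0.01]
contact_force: [0.2, -0.3, -0.7]
width: 0.0503
```

Emit:
arm_command([
  {"dp": [0,0.45,0.09],"angular": [0.027,0,0],"gripper": 50},
  {"dp": [0,0.45,0.09],"angular": [0,0,0],"gripper": 50},
  {"dp": [0,0.45,0.09],"angular": [0,0,0],"gripper": 50},
  {"dp": [0,0.45,0.09],"angular": [0,0,0],"gripper": 50},
  {"dp": [0,0.45,0.09],"angular": [0,0,0],"gripper": 50},
  {"dp": [0,0.45,0.09],"angular": [0,0,0],"gripper": 50},
  {"dp": [0,0.45,0.09],"angular": [0,0,0],"gripper": 50},
  {"dp": [0,0.45,0.09],"angular": [0,0,0],"gripper": 50},
])

```text
clock: 2.1
position: [0.2888, -0.0982, 0.2277]
ee_rot: [0.707, 0.018, 0.707, -0.007]
contact_force: [2.1, -0.1, 0.8]
width: 0.0497
```

Emit:
arm_command([
  {"dp": [0,0.43,0.05],"angular": [0,0,0],"gripper": 50},
  {"dp": [0,0.43,0.05],"angular": [0,0,0],"gripper": 50},
  {"dp": [0,0.43,0.05],"angular": [0,0,0],"gripper": 50},
  {"dp": [0,0.43,0.05],"angular": [0,0,0],"gripper": 50},
  {"dp": [0,0.43,0.05],"angular": [0,0,0],"gripper": 50},
  {"dp": [0,0.3,0.3],"angular": [0,0,0],"gripper": 50},
  {"dp": [0,0,0.4],"angular": [0,0,0],"gripper": 50},
  {"dp": [0,0,0.4],"angular": [0,0,0],"gripper": 50},
])

```text
clock: 3.1
position: [0.4588, 0.2053, 0.2321]
ee_rot: [0.707, 0.014, 0.707, -0.003]
contact_force: [-0.4, 0.3, -0.1]
width: 0.0497
```

Emit:
arm_command([
  {"dp": [0,0,0.23],"angular": [0,0,0],"gripper": 50},
  {"dp": [0.3,0,0],"angular": [0,0,0],"gripper": 50},
  {"dp": [0.35,0,0],"angular": [0,0,0],"gripper": 50},
  {"dp": [0.35,0,0],"angular": [0,0,0],"gripper": 50},
  {"dp": [0.35,0,0],"angular": [0,0,0],"gripper": 50},
  {"dp": [0.25,0,0],"angular": [0,0,0],"gripper": 50},
  {"dp": [0.1,0,0],"angular": [0,0,0],"gripper": 50},
  {"dp": [0,0,0],"angular": [0,0,0],"gripper": 50},
])

```text
clock: 4.1
position: [0.492, 0.208, 0.02]
ee_rot: [0.707, 0.014, 0.707, -0.003]
contact_force: [0.1, -0.2, -0.4]
width: 0.0502
```

Run:
```python
from h import *
s=get_state();print(s["position"],s["ee_rot"],s["contact_force"])
d=get_image("top");i=d["image"]
e=get_image("scene")["image"]
cv2.imwrite("pics/a.png",np.hstack([i[100:480,130:480],e[60:440,200:600]]))
```

```text
[0.49204751 0.2079784  0.02000782] [ 0.70731118  0.01371328  0.70676165 -0.00328617] [ 0.09783992 -0.18104437 -0.4426971 ]
```

View pics/a.png

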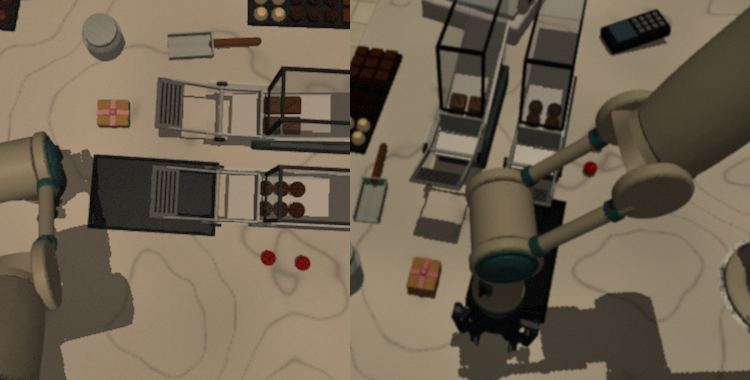

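Emit:
arm_command([
  {"dp": [0,0,-0.05],"angular": [0,0,-0.06],"gripper": 50},
  {"dp": [0,0,0],"angular": [0,0,-0.06],"gripper": 50},
  {"dp": [0.07,0.01,0],"angular": [0,0,0],"gripper": 50},
  {"dp": [0.026,-0.14,0],"angular": [0,0,0],"gripper": 50},
  {"dp": [0.026,-0.14,0],"angular": [0,0,0],"gripper": 50},
  {"dp": [0,0,0],"angular": [0,0,0],"gripper": 50},
  {"dp": [0,0,0],"angular": [0,0,0],"gripper": 50},
  {"dp": [0,0,0],"angular": [0,0,0],"gripper": 50},
])

```text
clock: 5.2
position: [0.4899, 0.1696, 0.018]
ee_rot: [0.708, -0.05, 0.7, -0.072]
contact_force: [-0.0, -0.5, 0.2]
width: 0.0499
```

Emit:
arm_command([
  {"dp": [0.06,0.01,-0.03],"angular": [0,0,0],"gripper": 50},
  {"dp": [0.007,-0.04,0],"angular": [0,0,0],"gripper": 50},
  {"dp": [0.007,-0.04,0],"angular": [0,0,0],"gripper": 50},
  {"dp": [0.007,-0.04,0],"angular": [0,0,0],"gripper": 50},
  {"dp": [0.007,-0.04,0],"angular": [0,0,0],"gripper": 50},
  {"dp": [0.007,-0.04,0],"angular": [0,0,0],"gripper": 50},
  {"dp": [0.007,-0.04,0],"angular": [0,0,0],"gripper": 50},
  {"dp": [0.007,-0.04,0],"angular": [0,0,0],"gripper": 50},
])

```text
clock: 6.2
position: [0.4855, 0.135, 0.0098]
ee_rot: [0.709, -0.049, 0.7, -0.071]
contact_force: [0.6, 1.9, 0.7]
width: 0.0501
```

Emit:
arm_command([
  {"dp": [0.006,-0.036,0],"angular": [0,0,0],"gripper": 50},
  {"dp": [0.006,-0.036,0],"angular": [0,0,0],"gripper": 50},
  {"dp": [0.006,-0.036,0],"angular": [0,0,0],"gripper": 50},
  {"dp": [0.006,-0.036,0],"angular": [0,0,0],"gripper": 50},
  {"dp": [0.006,-0.036,0],"angular": [0,0,0],"gripper": 50},
  {"dp": [0.006,-0.036,0],"angular": [0,0,0],"gripper": 50},
  {"dp": [0.006,-0.036,0],"angular": [0,0,0],"gripper": 50},
  {"dp": [0.006,-0.03,0],"angular": [0,0,0],"gripper": 50},
])

```text
clock: 7.2
position: [0.4843, 0.0981, 0.0098]
ee_rot: [0.709, -0.049, 0.7, -0.071]
contact_force: [-0.2, 2.0, -0.4]
width: 0.05
```

Run:
```python
from h import *
d=get_image("top");i=d["image"]
e=get_image("scene"); P=cloud(e)
for n,d_,box in(("top",d,(215,230,380,345)),):
    Q=cloud(d_); m=np.zeros((480,640),bool); m[box[1]:box[3],box[0]:box[2]]=1
    pr=m&(Q[...,2]>0.027)&(Q[...,2]<0.042)&(d_["image"].max(2)<70)
    r=cv2.minAreaRect(Q[pr][:,:2].astype(np.float32)); print(pr.sum(),np.round(r[0],4),np.round(r[1],4),r[2],np.round(cv2.boxPoints(r),3).tolist())
cv2.imwrite("pics/b.png",np.hstack([i[100:480,130:480],e["image"][60:440,200:600]]))
```

```text
659 [ 0.4818 -0.0261] [0.2483 0.1383] 88.2861557006836 [[0.4090000092983246, -0.14800000190734863], [0.546999990940094, -0.15199999511241913], [0.5550000071525574, 0.09600000083446503], [0.41600000858306885, 0.10000000149011612]]
```

View pics/b.png

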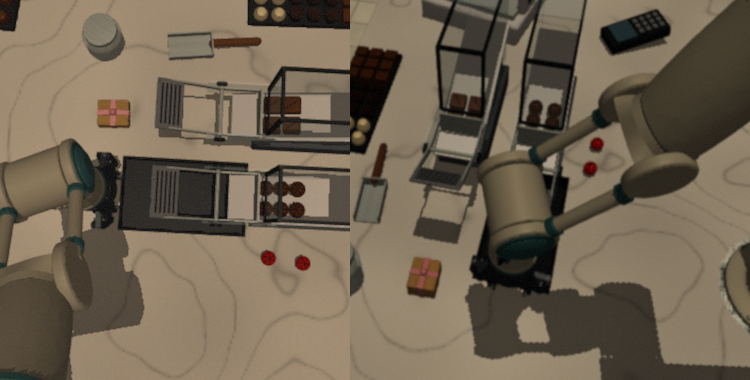

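Emit:
arm_command([
  {"dp": [0.004,-0.025,0],"angular": [0,0,0],"gripper": 50},
  {"dp": [0.004,-0.02,0],"angular": [0,0,0],"gripper": 50},
  {"dp": [0.003,-0.015,0],"angular": [0,0,0],"gripper": 50},
  {"dp": [0.003,-0.015,0],"angular": [0,0,0],"gripper": 50},
  {"dp": [0.003,-0.015,0],"angular": [0,0,0],"gripper": 50},
  {"dp": [0.003,-0.015,0],"angular": [0,0,0],"gripper": 50},
  {"dp": [0.003,-0.015,0],"angular": [0,0,0],"gripper": 50},
  {"dp": [0.003,-0.015,0],"angular": [0,0,0],"gripper": 50},
])

```text
clock: 8.3
position: [0.4844, 0.0908, 0.0099]
ee_rot: [0.711, -0.04, 0.699, -0.067]
contact_force: [-1.2, 9.5, 1.3]
width: 0.0502
```

Emit:
arm_command([
  {"dp": [0.003,-0.02,0],"angular": [0,0,0],"gripper": 50},
  {"dp": [0.003,-0.02,0],"angular": [0,0,0],"gripper": 50},
  {"dp": [0.003,-0.02,0],"angular": [0,0,0],"gripper": 50},
  {"dp": [0,0,0],"angular": [0,0,0],"gripper": 50},
  {"dp": [-0.01,0.1,0],"angular": [0,0,0],"gripper": 50},
  {"dp": [-0.02,0.2,0],"angular": [0,0,0],"gripper": 50},
  {"dp": [-0.03,0.2,0],"angular": [0,0,0],"gripper": 50},
  {"dp": [0,0,0],"angular": [0,0,0],"gripper": 0},
])

```text
clock: 9.3
position: [0.487, 0.1532, 0.0088]
ee_rot: [0.712, -0.035, 0.698, -0.064]
contact_force: [-0.1, -0.4, 0.0]
width: 0.0332
```

Run:
```python
from h import *
d=get_image("top");box=(215,230,390,345)
Q=cloud(d); m=np.zeros((480,640),bool); m[box[1]:box[3],box[0]:box[2]]=1
pr=m&(Q[...,2]>0.027)&(Q[...,2]<0.042)&(d["image"].max(2)<70)
w=Q[pr]; w=w[(w[:,1]<0.2)]
r=cv2.minAreaRect(w[:,:2].astype(np.float32)); print(pr.sum(),np.round(r[0],4),np.round(r[1],4),r[2],np.round(cv2.boxPoints(r),3).tolist())
print(np.percentile(w[:,1],[0,1,5,95,99,100]).round(4))
cv2.imwrite("pics/c.png",cv2.resize(d["image"][220:350,180:460],None,fx=2.5,fy=2.5))
```

```text
628 [ 0.5018 -0.0106] [0.3219 0.1772] 88.28987121582031 [[0.40799999237060547, -0.16899999976158142], [0.5860000252723694, -0.17399999499320984], [0.5950000286102295, 0.14800000190734863], [0.4180000126361847, 0.15299999713897705]]
[-0.1739 -0.1626 -0.1553  0.0806  0.1482  0.1517]
```

View pics/c.png

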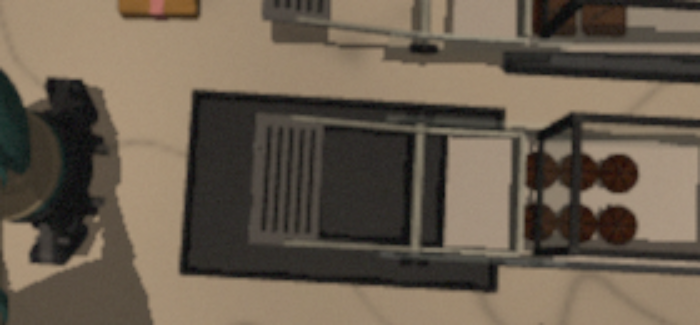

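Emit:
arm_command([
  {"dp": [-0.1,0,0],"angular": [0,0,0.055],"gripper": 0},
  {"dp": [-0.2,0,0],"angular": [0,0,0.05],"gripper": 0},
  {"dp": [-0.35,0,0],"angular": [0,0,0],"gripper": 0},
  {"dp": [-0.35,0,0],"angular": [0,0,0],"gripper": 0},
  {"dp": [-0.35,0,0],"angular": [0,0,0],"gripper": 0},
  {"dp": [-0.35,0,0],"angular": [0,0,0],"gripper": 0},
  {"dp": [-0.25,0,0],"angular": [0,0,0],"gripper": 0},
  {"dp": [0,0,0],"angular": [0,0,0],"gripper": 0},
])

```text
clock: 10.35
position: [0.4783, 0.1424, 0.2476]
ee_rot: [0.712, 0.023, 0.702, -0.008]
contact_force: [0.2, 0.2, -0.0]
width: -0.0001
```

Emit:
arm_command([
  {"dp": [0,-0.2,0.02],"angular": [0,0,0],"gripper": 0},
  {"dp": [0,-0.25,0.02],"angular": [0,0,0],"gripper": 0},
  {"dp": [0,-0.25,0.02],"angular": [0,0,0],"gripper": 0},
  {"dp": [0,-0.25,0.02],"angular": [0,0,0],"gripper": 0},
  {"dp": [0,-0.13,0],"angular": [0,0,0],"gripper": 0},
  {"dp": [0,0,0],"angular": [0,0,0],"gripper": 0},
  {"dp": [0.25,0,0],"angular": [0,0,0],"gripper": 0},
  {"dp": [0,0,0],"angular": [0,0,0],"gripper": 0},
])

```text
clock: 11.35
position: [0.4754, 0.0087, 0.2049]
ee_rot: [0.706, 0.023, 0.708, -0.009]
contact_force: [1.0, 0.8, 0.5]
width: -0.0
```

Emit:
arm_command([
  {"dp": [0.05,-0.02,0.05],"angular": [0,0,0],"gripper": 0},
  {"dp": [0.1,0,0],"angular": [0,0,0],"gripper": 0},
  {"dp": [0.1,0,0],"angular": [0,0,0],"gripper": 0},
  {"dp": [0.1,0,0],"angular": [0,0,0],"gripper": 0},
  {"dp": [0.1,0,0],"angular": [0,0,0],"gripper": 0},
  {"dp": [0.1,0,0],"angular": [0,0,0],"gripper": 0},
  {"dp": [0.1,0,0],"angular": [0,0,0],"gripper": 0},
  {"dp": [0.05,0,0],"angular": [0,0,0],"gripper": 0},
])

```text
clock: 12.35
position: [0.4848, 0.0101, 0.1195]
ee_rot: [0.708, 0.024, 0.705, -0.008]
contact_force: [-1.2, -1.0, 5.9]
width: 0.0001
```

Emit:
arm_command([
  {"dp": [0.03,0,0],"angular": [0,0,0],"gripper": 0},
  {"dp": [0.02,0,0],"angular": [0,0,0],"gripper": 0},
  {"dp": [0.02,0,0],"angular": [0,0,0],"gripper": 0},
  {"dp": [0.02,0,0],"angular": [0,0,0],"gripper": 0},
  {"dp": [0.02,0,0],"angular": [0,0,0],"gripper": 0},
  {"dp": [0.02,0,0],"angular": [0,0,0],"gripper": 0},
  {"dp": [0.02,0,0],"angular": [0,0,0],"gripper": 0},
  {"dp": [0.02,0,0],"angular": [0,0,0],"gripper": 0},
])

```text
clock: 13.35
position: [0.485, 0.0095, 0.1154]
ee_rot: [0.711, 0.021, 0.703, -0.008]
contact_force: [-6.1, 2.2, 22.3]
width: -0.0
```

Run:
```python
from h import *
d=get_image("top");i=d["image"]
e=get_image("scene")
cv2.imwrite("pics/d.png",np.hstack([i[180:380,200:450],e["image"][80:380,240:490][:200]]).repeat(1,0) if 0 else cv2.resize(np.hstack([i[150:350,250:450],e["image"][100:300,330:530]]),None,fx=2,fy=2))
```

```text
(no output)
```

View pics/d.png

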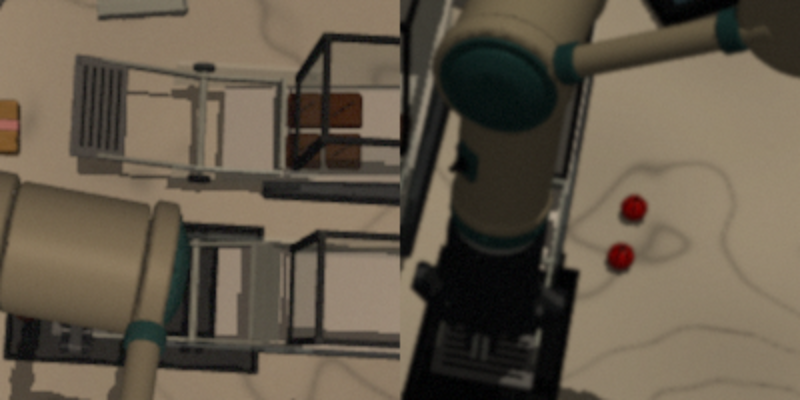

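Emit:
arm_command([
  {"dp": [0.01,0,0],"angular": [0,0,0],"gripper": 0},
  {"dp": [0.01,0,0],"angular": [0,0,0],"gripper": 0},
  {"dp": [0.01,0,0],"angular": [0,0,0],"gripper": 0},
  {"dp": [0.01,0,0],"angular": [0,0,0],"gripper": 0},
  {"dp": [0.01,0,0],"angular": [0,0,0],"gripper": 0},
  {"dp": [0.01,0,0],"angular": [0,0,0],"gripper": 0},
  {"dp": [0.01,0,0],"angular": [0,0,0],"gripper": 0},
  {"dp": [0.01,0,0],"angular": [0,0,0],"gripper": 0},
])

```text
clock: 14.45
position: [0.4849, 0.0096, 0.1156]
ee_rot: [0.713, 0.02, 0.7, -0.009]
contact_force: [-3.7, 2.4, 15.9]
width: -0.0006
```

Emit:
arm_command([
  {"dp": [-0.08,0,0],"angular": [0,0,0],"gripper": 0},
  {"dp": [-0.1,0,0],"angular": [0,0,0],"gripper": 0},
  {"dp": [-0.1,0,0],"angular": [0,0,0],"gripper": 0},
  {"dp": [-0.1,0,0],"angular": [0,0,0],"gripper": 0},
  {"dp": [-0.1,0,0],"angular": [0,0,0],"gripper": 0},
  {"dp": [-0.15,0,0],"angular": [0,0,0],"gripper": 0},
  {"dp": [-0.25,0,0],"angular": [0,0,0],"gripper": 0},
  {"dp": [-0.3,0,0],"angular": [0,0,0],"gripper": 0},
])

```text
clock: 15.45
position: [0.4791, 0.0065, 0.2588]
ee_rot: [0.71, 0.02, 0.704, -0.009]
contact_force: [0.9, -0.7, -0.0]
width: -0.0
```

Emit:
arm_command([
  {"dp": [0,0.3,0],"angular": [0,0,0],"gripper": 0},
  {"dp": [0,0.4,0],"angular": [0,0,0],"gripper": 0},
  {"dp": [0,0.4,0],"angular": [0,0,0],"gripper": 0},
  {"dp": [0,0.4,0],"angular": [0,0,0],"gripper": 0},
  {"dp": [0,0.4,0],"angular": [0,0,0],"gripper": 0},
  {"dp": [0,0.2,0],"angular": [0,0,0],"gripper": 0},
  {"dp": [0,0,0],"angular": [0,0,0],"gripper": 0},
  {"dp": [0,0,0],"angular": [0,0,0],"gripper": 0},
])

```text
clock: 16.45
position: [0.4868, 0.2665, 0.2644]
ee_rot: [0.707, 0.022, 0.706, -0.009]
contact_force: [0.2, -1.0, -0.3]
width: -0.0001
```

Run:
```python
from h import *
d=get_image("top");i=d["image"]; e=get_image("scene")["image"]
P=cloud(d); q=np.zeros((480,640),bool); q[258:325,275:315]=1; q&=(P[...,2]>.1)&(P[...,2]<.22); print("paddle",P[q].mean(0))
f=lambda a:cv2.convertScaleAbs(cv2.resize(a,None,fx=2,fy=2),alpha=1.6)
cv2.imwrite("pics/e.png",np.hstack([f(i[150:350,210:410]),f(e[150:350,280:480])]))
```

```text
paddle [0.48198165 0.00176085 0.17352119]
```

View pics/e.png

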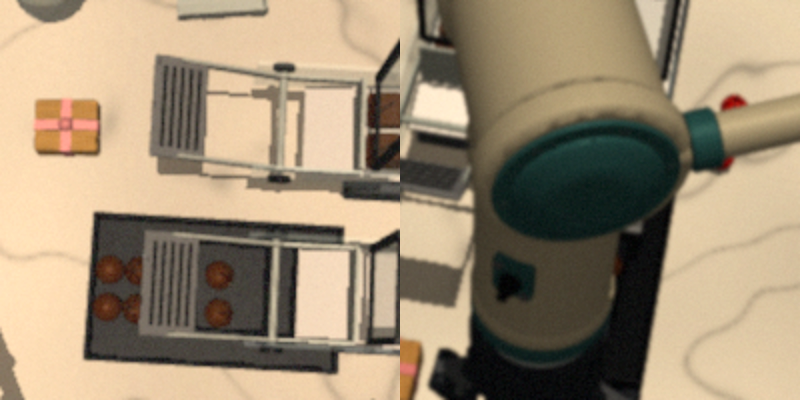

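The top view shows all six truffles in the tray. They are at about px (110,268), (108,305), (136,270), (134,305), (218,275) and (218,312). The paddle is back at its rest height, and the tray, gift box and other bin are where they were.

```bash
python3 -c "
from rig import sign_off,get_state
print(get_state()['contact_force']);print(sign_off())"
```

```text
[-0.10070085 -0.90944764 -0.40465014]
the job is handed in; nothing more can be done
None
```

I handed the job in at about 16.5 s on the robot's clock; no verdict came back. All six truffles are in the tray, and both gates look shut.

- **Tray:** I slid it about 64 mm with two half-open fingers at roughly 2 N, until the force rose to about 10 N as it met the base.
- **Lever:** I pressed the truffle paddle to its stop with closed fingers, at a TCP height of about 0.115 m. The force reached 22 N at the stop. I held it down for about 2 s, then let go and backed away.

**Last checks:**
- All six truffles show in the tray in the top view, two of them partly hidden under the paddle.
- The paddle is back at 173.5 mm, its rest height.
- The tray's near end stayed in place, at about y 0.081 m, which is where it should be when fully home.
- The other bin's lever, the gift box and the red look-alikes appear unmoved. I did not look closely at the jar and the scoop, which were only partly in that view.

**Weak checks:**
- A rectangle fitted to the tray's rim after the push was unusable because stray points from nearby parts got in. I relied on the near-end edge, the contact force and the picture instead.
- The scene camera's last view was blocked by the arm.

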